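# Put the lemon in the fruit keeper and tip its lid shut

## Robot

A 6-joint arm with a two-finger parallel gripper is mounted at the origin on a cart in front of the work surface, level with it; the furniture and walls round the work are solid. World frame = base frame: x ahead of the robot, y to its left, z up, the work surface at z = 0. Lengths are in m, angles in rad, forces in N, time in s.
With the tool pointing down it reaches from about 0.225 to 0.875 m from the base axis. Payload 3.4 kg.
Tool frame: the origin (TCP) lies between the finger pads; the fingertips stand 11 mm ahead of it and the grasp point (between the pads) lies 8 mm behind it; z points along the fingers, y is the line along which they close (so a half turn about z gives the same grasp; the last joint's range is limited). The gripper opens to 85 mm and grips with 20 to 120 N. Pads are 22 mm wide; open, the fingers measure 114 mm over their backs; the gripper's body (76 mm by 85 mm) begins 54 mm behind the grasp point. The pads swing forward as they close: fully open they stand 13 mm farther back than shut.
Start: joints at [-1.239, 0.276, 1.505, -0, 1.361, -0.121], TCP at [0.252, -0.517, 0.242] pointing down, gripper open.
Joint ranges: [-2.89, 2.89], [-0.75, 2.08], [0.22, 2.7], [-1.18, 4.32], [0.11, 2.71], [-2.7, 2.7]. Speed limits (rad/s): [2.57, 2.57, 3.14, 3.14, 3.14, 3.14].

## Interface

Orientations are given as a unit quaternion [w, x, y, z].
In Python, from rig import sensors, eyes, manip gives the robot as it stands.
- The arm moves only by the tool drive_tool, never from a script. Its argument "deltas" is a list of rows, each an object with "linear": the shift along the world's x, y, z in mm, a list of three; "twist": the turn about the world's z in degrees; "claw": the opening, from 0 (shut) to 1 (fully open). In form: [{"linear": [tx, ty, tz], "twist": twist, "claw": claw}, ...]. A call has 1 to 12 rows; each row is the pose to reach, as a shift and turn from the pose commanded when the call began; what a row does not reach only later rows make up. A row lasts 1/12 s, in which the tool goes at most 41.7 mm and 7.16 degrees, less where a joint would pass 70% of its speed; a pose out of reach is approached as far as the arm can. A call with a gripper value outside its range is refused whole. The fingers move at their own pace and stop on an object; "squeeze" is the grip in N (left out, the last holds). Time passes only in rows, so rows that repeat a pose let the fingers close. It gives the time, the measured TCP pose, the force, the opening and the grip force at its end, in the units of the state.
- sensors.get_state(): the state, without advancing time (a new reading comes with each control period).
- eyes.get_image(name): name is "scene" or "side" or "wrist"; returns the picture (400x640x3 uint8, red, green, blue); there is no depth.
- eyes.camera_model(name): a dict with "intrinsics" (3x3 intrinsics, pixels), "R" (3x3) and "t" (3): a world point X has camera coordinates R X + t. Camera axes: x right, y down, z forward; pixel columns grow to the right and rows downward; lengths in m; the calibration is good to about 2 mm. A picture is of the moment at which its call begins: read the wrist's pose just before it. camera_model takes no time and is no camera call; for the wrist camera it gives the pose at the moment of the call.
- manip.sign_off(): hands the job in; it is judged then, once.
The state is a dict: "clock": time; "qpos": joint angles; "qd": joint speeds; "effort": joint torques, N m; "position": TCP position; "ee_rot": TCP orientation; "contact_force": force on the tool from outside, world axes, zero at the start; "moment": the same for the moment, N m; "width": finger opening in m; "gripper_force": force on a finger pad.
Only numpy, scipy, OpenCV 4.12 (cv2) and the standard library are available. Lean on these libraries where they do the work, as an engineer would, in place of code of your own. Each camera call takes 0.05 s, during which the arm holds its last target. There are 200 camera calls.

## Task

Put the lemon that lies on the bare worktop beside the honey jar and the spice jar into the empty space of the open fruit keeper, beside the lemon already in it. Then push the lid from behind, only just past upright, and let it swing fully shut by its own weight, without helping it down or pressing on it. Leave the honey jar and the spice jar standing where they are.

Things in the scene. Friction and masses are not known exactly. Their poses are not given: they have to be found in the camera images.
- keeper: The fruit keeper: an open white box fixed to the worktop, 250 (x) x 160 (y) x 85 (z) mm outside, walls and floor 6 mm thick, with black vent slots on its -y side. A wooden lid is hinged along the top of its +y long wall. Origin: centre of the underside; x along the long side, z up. Its yaw varies by up to 0.3 rad.
- keeper_space (a point): The middle of the empty space in the keeper, on its inner floor (6 mm above the worktop): 45 mm towards the keeper's +x end and 5 mm towards -y from the box's centre. Free inside length there about 140 mm along x, 148 mm along y. The other lemon lies towards the -x end.
- keeper_lid (a joint): Angle of the keeper's wooden lid, in rad: 0 = shut, lying on the rim; 1.57 = upright; 1.95 = fully open, where it rests against its stop, leaning outward (towards the keeper's +y). The hinge is free and lightly damped: beyond upright the lid falls back open, and below upright it falls shut by itself in one to two seconds. A push of about 1 N near its free edge moves it.
- lid_edge (a point): The middle of the lid's free edge, half-way through its thickness. The lid is a flat wooden board 250 mm (along the hinge) x 160 mm x 10 mm, about 0.25 kg. When the lid is fully open this edge is about 0.235 m above the worktop. The board's outer face (top face when shut) then looks towards the keeper's +y: that is the face to push, towards the keeper's -y.
- lid_hinge (a point): The middle of the lid's hinge line, along the keeper's x, at the top of its +y wall, 85 mm above the worktop. A wall cabinet hangs over the back of the worktop (front about 0.63 m ahead of the robot, underside about 0.46 m above the worktop): keep the wrist and elbow clear of it.
- lemon_center (a point): The yellow lemon lying on the worktop; this point is its centre, 28 mm above what it lies on. 78 mm long (its own x), 55 mm wide (its own y), 56 mm high, about 0.11 kg, rigid. At the start its z is up. Grasp it from above across the 55 mm.
- lemon_in_center (a point): The centre of the second lemon, which already lies in the keeper near the -x end (83 mm long, lying roughly across the box, 58 mm wide and high). It stays in the keeper.
- honey_center (a point): Bystander: honey jar with a red lid, 58 x 62 x 86 mm, standing on the worktop; this point is its centre, half-way up. Must not be moved.
- spice_center (a point): Bystander: glass spice jar with a green cap, 44 mm across, 100 mm high, standing on the worktop; this point is its centre, half-way up. Must not be moved.
Things that resemble listed ones, but are neither listed nor needed, are in the scene too. Leave any pink or purple look-alike of the part that bears lemon_center alone.

How it is judged:
On the way, in this order (a step that is already met when the one before it is completed fails the run):
1. the lemon lies in the keeper beside the other one, let go, with the lid still open (x of lemon_center in the frame of keeper between -0.105 and 0.105 m and y of lemon_center in the frame of keeper between -0.065 and 0.065 m and z of lemon_center in the frame of keeper between 0.02 and 0.055 m and x of lemon_in_center in the frame of keeper between -0.105 and 0.105 m and y of lemon_in_center in the frame of keeper between -0.065 and 0.065 m and z of lemon_in_center in the frame of keeper between 0.02 and 0.055 m and contact force between each of the fingers, the arm and lemon below 0.1 N and value of joint keeper_lid above 1.6 rad), for 0.2 s.
2. the lid is shut (value of joint keeper_lid below 0.05 rad), for 0.2 s.
At the end, for the whole second after the job is handed in: Both lemons lie inside the keeper (centres inside the walls and lower than 55 mm above the worktop), the lemon at rest, the lid fully shut (within 0.05 rad), and the robot touches nothing (x of lemon_center in the frame of keeper between -0.105 and 0.105 m and y of lemon_center in the frame of keeper between -0.065 and 0.065 m and z of lemon_center in the frame of keeper between 0.02 and 0.055 m and x of lemon_in_center in the frame of keeper between -0.105 and 0.105 m and y of lemon_in_center in the frame of keeper between -0.065 and 0.065 m and z of lemon_in_center in the frame of keeper between 0.02 and 0.055 m and value of joint keeper_lid below 0.05 rad and linear speed of lemon below 0.03 m/s and contact force between the fingers and anything else below 0.3 N).
It fails at once if the robot touches the lid while it is less than 0.9 rad open (it must fall shut by itself) (value of joint keeper_lid below 0.9 rad and contact force between any of the fingers, the arm and keeper_lid above 0.5 N).
It fails at once if the honey jar is moved more than 30 mm (distance of honey_center from where it was at the start of the episode above 0.03 m).
It fails at once if the spice jar is moved more than 30 mm (distance of spice_center from where it was at the start of the episode above 0.03 m).
It also fails if it takes over 58 s, if anything falls off the work surface, if the arm or the gripper's body presses on something with over 40 N, if the wrist force passes 120 N, or if a joint passes its speed limit or range.

## Working session

There is one attempt and no reset: what is moved stays moved. The work goes in short steps, Python scripts to look and compute and a tool call to move; the robot and the scene stay as the last step left them, time stands still between calls to the robot, and variables do not carry over. Pictures are saved under pics/ and viewed, at most 11 in all, crops included, and the job is handed in when it is done.

Besides the shell and the picture viewer there is one more tool, called as name(argument=value, ...), one argument or row to a line, values as JSON. drive_tool: Moves the arm, as the interface text tells. Its arguments: {"type":"object","properties":{"deltas":{"type":"array","items":{"type":"object","properties":{"linear":{"type":"array","items":{"type":"number"}},"twist":{"type":"number"},"claw":{"type":"number"}}}},"squeeze":{"type":"number"}},"required":["deltas"]}

```bash
mkdir -p pics
cat > h.py <<'E'
import numpy as np, cv2
from rig import sensors, eyes, manip
def snap(n,f):
    im=eyes.get_image(n); cv2.imwrite('pics/'+f,im[:,:,::-1]); return im
def ray(n,u,v,z,cm=None):
    c=cm or eyes.camera_model(n); K,R,t=[np.array(c[k]) for k in('intrinsics','R','t')]
    d=R.T@np.linalg.inv(K)@[u,v,1]; o=-R.T@t
    return o+d*(z-o[2])/d[2]
def proj(n,X,cm=None):
    c=cm or eyes.camera_model(n); p=np.array(c['intrinsics'])@(np.array(c['R'])@X+c['t']); return p[:2]/p[2]
E
python3 - <<'E'
from h import *
s=sensors.get_state(); print(s)
a=snap('scene','a.png'); b=snap('side','b.png')
for n in('scene','side'):
    c=eyes.camera_model(n); print(n,-np.array(c['R']).T@c['t'],np.array(c['R'])[2])
E
```

```text
{'clock': 0.0, 'qpos': array([-1.23899961e+00,  2.76601392e-01,  1.50613509e+00, -7.63426274e-07,
        1.36067622e+00, -1.20981910e-01]), 'qd': array([-0.00037647, -0.00021984, -0.00025296, -0.0008147 , -0.00141117,
       -0.00096531]), 'effort': array([ 6.77214175e-04, -4.16773009e+01, -2.45803624e+01,  9.90477793e-05,
        1.11355731e-02, -3.03341405e-07]), 'position': array([ 0.25138285, -0.51658121,  0.24143525]), 'ee_rot': array([-9.04937645e-04,  9.74482780e-01,  2.24460427e-01, -9.61173071e-05]), 'contact_force': array([-0.426761  ,  1.05883593,  0.04291121]), 'moment': array([-0.03097588, -0.02281887,  0.01126987]), 'gripper_force': 0.0, 'width': 0.08519792218389309}
scene [-0.4173408   0.05226526  0.82041963] [ 0.77151425 -0.16592269 -0.61419493]
side [-0.56072595 -0.43608579  0.59564819] [ 0.86671261  0.24140487 -0.43650079]
```

View pics/a.png

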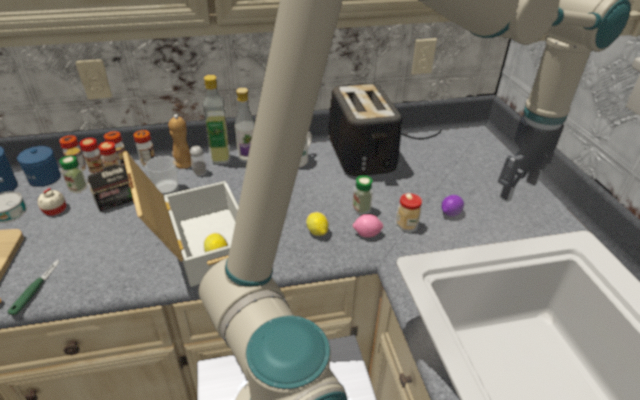

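View pics/b.png

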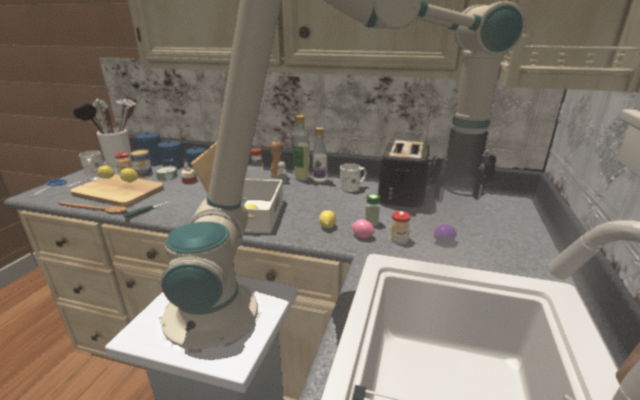

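The scene view shows four lemon-like objects:
- **Yellow, (317,224):** on bare worktop beside the honey jar (409,212) and spice jar (363,195). This one fits the description.
- **Yellow, (215,243):** already in the keeper.
- **Pink (368,226) and purple (453,205):** look-alikes to leave alone.

The side view also shows two yellow ones on the cutting board at (105,172) and (128,175). The lid is on the left, towards world +y. An enlarged crop will confirm the choice and give keeper corners.

Run:
```python
from h import *
a=cv2.imread('pics/a.png')
c=cv2.resize(a[140:300,110:430],None,fx=2.5,fy=2.5,interpolation=cv2.INTER_CUBIC); cv2.imwrite('pics/c.png',c)
for n,l in(('scene','a'),('side','b')):
    im=cv2.imread(f'pics/{l}.png'); hsv=cv2.cvtColor(im,cv2.COLOR_BGR2HSV)
    m=cv2.inRange(hsv,(22,140,90),(34,255,255))
    k,lab,st,ce=cv2.connectedComponentsWithStats(m)
    for i in range(1,k):
        if st[i,4]>60: print(n,ce[i].round(1),st[i],ray(n,*ce[i],0.028).round(3))
for p in((409,226),(363,210),(368,226)): print(p,ray('scene',*p,0.01).round(3))
```

```text
scene [210.1  81.7] [205  76  11  13 125] [1.391 0.091 0.028]
scene [317.3 223.6] [307 213  21  22 366] [ 0.471 -0.149  0.028]
scene [214.3 241.8] [205 234  22  17 258] [0.453 0.111 0.028]
(409, 226) [ 0.437 -0.386  0.01 ]
(363, 210) [ 0.523 -0.287  0.01 ]
(368, 226) [ 0.457 -0.281  0.01 ]
```

View pics/c.png

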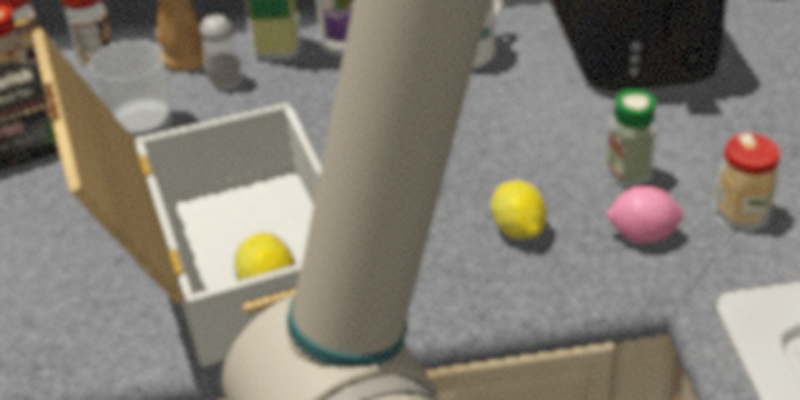

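The crop confirms it: the target lemon is yellow at crop (519,210), with its tip pointing lower right. Keeper rim corners are at crop (136,143), (288,105) and (185,300). Next I move above the lemon.

Run:
```python
from h import *
P=[ray('scene',110+u/2.5-.3,140+v/2.5-.3,0.085) for u,v in((136,143),(288,105),(185,300))]
for p in P: print(p.round(3))
print(np.linalg.norm(P[0]-P[1]),np.linalg.norm(P[0]-P[2]))
c=eyes.camera_model('wrist');print(-np.array(c['R']).T@c['t'],np.array(c['R'])[2])
e=P[0]-P[2];print(np.arctan2(e[1],e[0]))
```

```text
[0.581 0.225 0.085]
[0.618 0.071 0.085]
[0.346 0.174 0.085]
0.1585941068243708 0.2407064020532582
[ 0.32402249 -0.48192534  0.3733078 ] [-0.28487365 -0.13625358 -0.9488319 ]
0.21245519263384766
```

drive_tool(
  deltas=[
    {"linear": [20,35,10],"twist": 0,"claw": 1},
    {"linear": [40,70,10],"twist": 0,"claw": 1},
    {"linear": [60,105,10],"twist": 0,"claw": 1},
    {"linear": [80,140,10],"twist": 0,"claw": 1},
    {"linear": [100,175,10],"twist": 0,"claw": 1},
    {"linear": [120,210,10],"twist": 0,"claw": 1},
    {"linear": [140,245,10],"twist": 0,"claw": 1},
    {"linear": [160,280,10],"twist": 0,"claw": 1},
    {"linear": [180,315,10],"twist": 0,"claw": 1},
    {"linear": [200,345,10],"twist": 0,"claw": 1},
    {"linear": [215,365,10],"twist": 0,"claw": 1},
    {"linear": [215,365,10],"twist": 0,"claw": 1},
  ],
)

```text
clock: 1.1
position: [0.4686, -0.1481, 0.252]
ee_rot: [-0.001, 0.974, 0.227, 0.001]
contact_force: [0.1, -0.4, 0.3]
width: 0.0857
gripper_force: 0.0
```

Run:
```python
from h import *
cm=eyes.camera_model('wrist'); im=snap('wrist','d.png')[:,:,::-1].copy()
hsv=cv2.cvtColor(im,cv2.COLOR_BGR2HSV); m=cv2.inRange(hsv,(20,110,60),(36,255,255))
k,lab,st,ce=cv2.connectedComponentsWithStats(m)
for i in range(1,k):
    if st[i,4]>300:
        cs,_=cv2.findContours((lab==i).astype('uint8'),0,1); c=max(cs,key=cv2.contourArea)[:,0]
        w=np.array([ray('wrist',*p,0.03,cm)[:2] for p in c],np.float32)
        print(ce[i],st[i],w.mean(0),cv2.minAreaRect(w),cv2.fitEllipse(w))
```

```text
[102.55350978 106.20253165] [  71   70   64   74 3476] [0.4285378  0.11380167] ((0.4277953505516052, 0.1135023683309555), (0.06946974992752075, 0.07537541538476944), 65.1739730834961) ((0.42797204852104187, 0.11348550021648407), (0.0695262923836708, 0.07908962666988373), 83.39418029785156)
[323.04695305 171.35714286] [ 300  142   46   60 2002] [ 0.47283816 -0.14829163] ((0.47235313057899475, -0.14812274277210236), (0.0616362988948822, 0.06217300891876221), 61.30256652832031) ((0.4721467196941376, -0.1482992172241211), (0.05302128940820694, 0.07234083861112595), 104.91980743408203)
[ 18.9974359 218.6      ] [ 14 164  13 111 390] [0.24011724 0.17955191] ((0.23579537868499756, 0.17909957468509674), (0.1666530817747116, 0.0061046527698636055), 4.391902923583984) ((0.23777689039707184, 0.1793183535337448), (0.005450855940580368, 0.1698610931634903), 94.63571166992188)
[ 39.88095238 221.59621657] [  22  167   40  117 3066] [0.24602608 0.15437059] ((0.2392055094242096, 0.15392599999904633), (0.17570288479328156, 0.03604502230882645), 3.443246841430664) ((0.249891459941864, 0.1544717401266098), (0.036293890327215195, 0.22118164598941803), 93.1268539428711)
```

View pics/d.png

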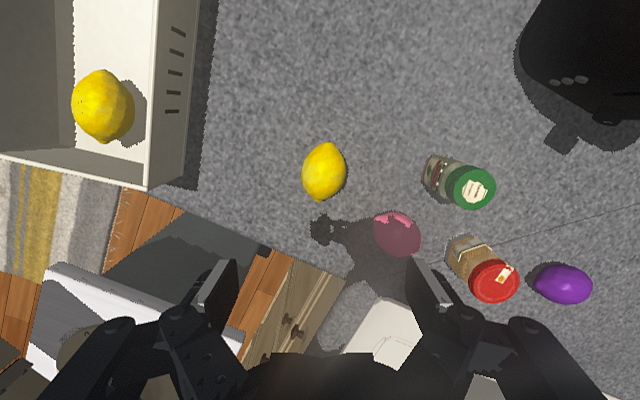

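The wrist view puts the target lemon at (323,171), i.e. (0.472, -0.148), with its long axis about 15° from world x. The second lemon is at (102,106), in the keeper. The jars are clear of the fingers, so I descend and grip.

drive_tool(
  deltas=[
    {"linear": [4,2,-40],"twist": -6,"claw": 1},
    {"linear": [4,2,-80],"twist": -12,"claw": 1},
    {"linear": [4,2,-120],"twist": -12,"claw": 1},
    {"linear": [4,2,-155],"twist": -12,"claw": 1},
    {"linear": [4,2,-185],"twist": -12,"claw": 1},
    {"linear": [4,2,-210],"twist": -12,"claw": 1},
    {"linear": [4,2,-228],"twist": -12,"claw": 1},
    {"linear": [4,2,-228],"twist": -12,"claw": 1},
    {"linear": [4,2,-228],"twist": -12,"claw": 0.4},
    {"linear": [4,2,-228],"twist": -12,"claw": 0.3},
    {"linear": [4,2,-228],"twist": -12,"claw": 0.3},
    {"linear": [4,2,-228],"twist": -12,"claw": 0.3},
  ],
  squeeze=30,
)

```text
clock: 2.15
position: [0.4713, -0.1507, 0.0262]
ee_rot: [0.001, 0.993, 0.121, 0.001]
contact_force: [0.1, -0.5, 3.1]
width: 0.0526
gripper_force: 31.1
```

drive_tool(
  deltas=[
    {"linear": [0,0,0],"twist": 0,"claw": 0.3},
    {"linear": [0,0,0],"twist": 0,"claw": 0.3},
    {"linear": [0,0,0],"twist": 0,"claw": 0.3},
    {"linear": [0,0,0],"twist": 0,"claw": 0.3},
  ],
)

```text
clock: 2.48
position: [0.4714, -0.1507, 0.0262]
ee_rot: [0.001, 0.993, 0.122, 0.001]
contact_force: [-1.1, -0.3, 6.9]
width: 0.0527
gripper_force: 31.3
```

Gripped at 53 mm width. Now I lift and move towards the keeper.

drive_tool(
  deltas=[
    {"linear": [0,0,30],"twist": 0,"claw": 0.3},
    {"linear": [0,0,70],"twist": 0,"claw": 0.3},
    {"linear": [0,0,110],"twist": 0,"claw": 0.3},
    {"linear": [0,20,145],"twist": 0,"claw": 0.3},
    {"linear": [5,55,165],"twist": 0,"claw": 0.3},
    {"linear": [10,95,180],"twist": 0,"claw": 0.3},
    {"linear": [20,130,190],"twist": 0,"claw": 0.3},
    {"linear": [30,165,200],"twist": 0,"claw": 0.3},
    {"linear": [35,190,200],"twist": 0,"claw": 0.3},
    {"linear": [35,200,200],"twist": 0,"claw": 0.3},
    {"linear": [35,200,200],"twist": 0,"claw": 0.3},
  ],
)

```text
clock: 3.4
position: [0.5053, 0.0519, 0.2249]
ee_rot: [-0.0, 0.992, 0.123, 0.0]
contact_force: [0.3, -0.6, -0.8]
width: 0.0527
gripper_force: 32.7
```

Run:
```python
from h import *
import pickle
s=sensors.get_state(); print(s['position'],s['width'],s['gripper_force'])
cm=eyes.camera_model('wrist'); pickle.dump(cm,open('e.pkl','wb')); snap('wrist','e.png')
```

```text
[0.50526    0.05192767 0.22485155] 0.052713302656917066 32.67759536392987
```

View pics/e.png

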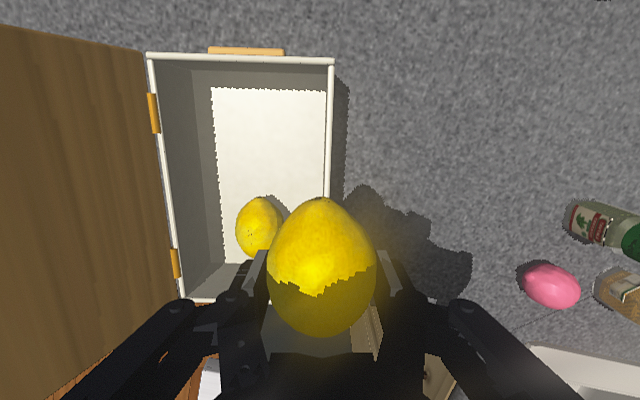

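The wrist view shows the keeper rim with its back-left corner at (147,54), back-right at (335,59) and left front near (181,300). The second lemon is at (259,228), and the space behind it is free.

Run:
```python
from h import *
import pickle
cm=pickle.load(open('e.pkl','rb'))
A,B,C=[ray('w',u,v,0.085,cm) for u,v in((147,54),(335,59),(181,300))]
L=ray('w',259,228,0.035,cm)
print(A,B,C,np.linalg.norm(A-B),np.linalg.norm(A-C))
y=(A-B)/np.linalg.norm(A-B); yaw=np.arctan2(-y[0],y[1]); e=A-C; print(yaw,np.arctan2(e[1],e[0]))
yaw=(yaw+np.arctan2(e[1],e[0]))/2
R=np.array([[np.cos(yaw),-np.sin(yaw)],[np.sin(yaw),np.cos(yaw)]])
c=(A+B)[:2]/2-R@[.125,0]; print('c',c,'space',c+R@[.045,-.005],'lem',R.T@(L[:2]-c))
for p in((0,.08),(0,.14),(0,.17),(0.0,.25)): print(p,c+R@p)
```

```text
[0.58773793 0.2232125  0.085     ] [0.62259788 0.06932242 0.085     ] [0.34864671 0.17173465 0.085     ] 0.15778901409033044 0.24457018892324014
0.2227655323524166 0.21206892231739774
c [0.48311068 0.11930391] space [0.52812982 0.1241285 ] lem [-0.0530257   0.00193621]
(0, 0.08) [0.465854   0.19742054]
(0, 0.14) [0.4529115  0.25600801]
(0, 0.17) [0.44644025 0.28530175]
(0.0, 0.25) [0.42918358 0.36341837]
```

drive_tool(
  deltas=[
    {"linear": [12,30,0],"twist": 0,"claw": 0.3},
    {"linear": [24,60,-10],"twist": 0,"claw": 0.3},
    {"linear": [30,73,-30],"twist": -1,"claw": 0.3},
    {"linear": [30,73,-60],"twist": -1,"claw": 0.3},
    {"linear": [30,73,-95],"twist": -1,"claw": 0.3},
    {"linear": [30,73,-125],"twist": -1,"claw": 0.3},
    {"linear": [30,73,-150],"twist": -1,"claw": 0.3},
    {"linear": [30,73,-170],"twist": -1,"claw": 0.3},
    {"linear": [30,73,-182],"twist": -1,"claw": 0.3},
    {"linear": [30,73,-189],"twist": -1,"claw": 0.3},
    {"linear": [30,73,-189],"twist": -1,"claw": 0.3},
  ],
)

```text
clock: 4.37
position: [0.5344, 0.1211, 0.0337]
ee_rot: [0.0, 0.994, 0.112, -0.002]
contact_force: [-0.7, 0.6, -1.2]
width: 0.0523
gripper_force: 32.7
```

drive_tool(
  deltas=[
    {"linear": [0,0,0],"twist": 0,"claw": 0.6},
    {"linear": [0,0,0],"twist": 0,"claw": 0.75},
    {"linear": [0,0,0],"twist": 0,"claw": 0.85},
    {"linear": [0,0,0],"twist": 0,"claw": 0.85},
    {"linear": [0,0,0],"twist": 0,"claw": 0.85},
    {"linear": [0,0,20],"twist": 0,"claw": 0.85},
    {"linear": [0,0,50],"twist": 0,"claw": 0.85},
    {"linear": [0,0,90],"twist": 0,"claw": 0.85},
    {"linear": [0,-20,130],"twist": 0,"claw": 0.85},
    {"linear": [-10,-40,170],"twist": 0,"claw": 0.85},
    {"linear": [-20,-60,200],"twist": 0,"claw": 0.85},
    {"linear": [-20,-60,200],"twist": 0,"claw": 0.85},
  ],
)

```text
clock: 5.37
position: [0.5179, 0.0601, 0.244]
ee_rot: [0.002, 0.994, 0.112, 0.007]
contact_force: [0.2, -0.1, 0.3]
width: 0.0723
gripper_force: 0.0
```

Run:
```python
from h import *
import pickle
s=sensors.get_state(); print(s['position'],s['width'],s['qpos'])
cm=eyes.camera_model('wrist'); pickle.dump(cm,open('f.pkl','wb')); snap('wrist','f.png')
```

```text
[0.5179451  0.06014119 0.24397391] 0.07234991453166109 [-0.0160442   0.18649408  1.62273684 -0.00279611  1.31754861  1.3309709 ]
```

View pics/f.png

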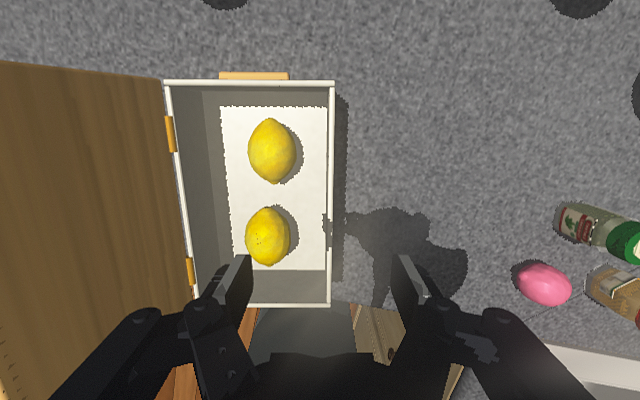

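The lemon sits at (272,151) in the keeper beside the other at (268,237), and the lid is still open. I now shut the gripper and go over the lid to the space behind it.

drive_tool(
  deltas=[
    {"linear": [-20,0,30],"twist": 0,"claw": 0},
    {"linear": [-40,0,60],"twist": 0,"claw": 0},
    {"linear": [-60,10,85],"twist": 0,"claw": 0},
    {"linear": [-70,40,85],"twist": 0,"claw": 0},
    {"linear": [-75,75,85],"twist": 0,"claw": 0},
    {"linear": [-80,110,85],"twist": 0,"claw": 0},
    {"linear": [-83,145,85],"twist": 0,"claw": 0},
    {"linear": [-83,180,85],"twist": 0,"claw": 0},
    {"linear": [-83,215,85],"twist": 0,"claw": 0},
    {"linear": [-83,250,85],"twist": 0,"claw": 0},
    {"linear": [-83,275,85],"twist": 0,"claw": 0},
    {"linear": [-83,275,85],"twist": 0,"claw": 0},
  ],
)

```text
clock: 6.42
position: [0.4319, 0.3429, 0.3192]
ee_rot: [-0.001, 0.993, 0.115, -0.0]
contact_force: [0.5, -0.6, -0.3]
width: -0.0001
gripper_force: 0.0
```

Run:
```python
from h import *
s=sensors.get_state(); print(s['position'],s['width'],s['contact_force'])
snap('side','g.png'); a=cv2.imread('pics/g.png'); b=snap('wrist','gw.png')[:,:,::-1]
a=cv2.resize(a[60:260,90:410],(640,400)); cv2.imwrite('pics/g2.png',cv2.resize(np.vstack([a,b]),(480,600)))
```

```text
[0.43189521 0.34292692 0.31917365] -5.270457832630318e-05 [ 0.48265242 -0.64388331 -0.28658378]
```

View pics/g2.png

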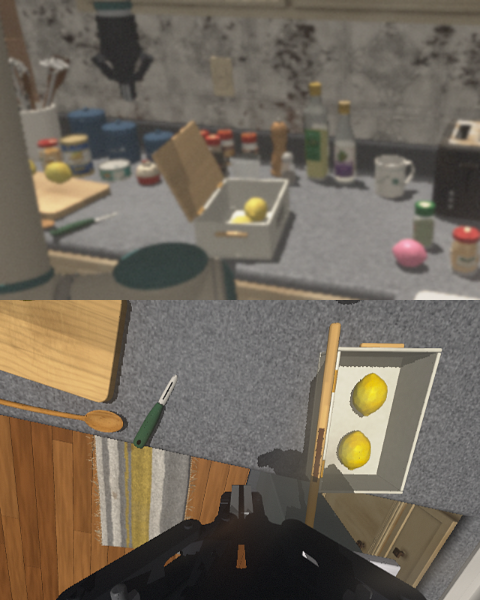

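Both lemons are visible in the box and the hand is behind the lid with nothing under it. Now I descend and approach along the keeper's -y.

drive_tool(
  deltas=[
    {"linear": [0,0,-35],"twist": 0,"claw": 0},
    {"linear": [0,0,-70],"twist": 0,"claw": 0},
    {"linear": [0,0,-95],"twist": 0,"claw": 0},
    {"linear": [0,0,-108],"twist": 0,"claw": 0},
    {"linear": [3,-13,-108],"twist": 0,"claw": 0},
    {"linear": [6,-27,-108],"twist": 0,"claw": 0},
    {"linear": [9,-40,-108],"twist": 0,"claw": 0},
    {"linear": [11,-49,-108],"twist": 0,"claw": 0},
    {"linear": [11,-49,-108],"twist": 0,"claw": 0},
  ],
)

```text
clock: 7.27
position: [0.4445, 0.2865, 0.2135]
ee_rot: [0.0, 0.994, 0.111, 0.001]
contact_force: [0.4, -0.6, 0.3]
width: 0.0001
gripper_force: 0.0
```

drive_tool(
  deltas=[
    {"linear": [2,-10,0],"twist": 0,"claw": 0},
    {"linear": [4,-18,0],"twist": 0,"claw": 0},
    {"linear": [5,-24,0],"twist": 0,"claw": 0},
    {"linear": [7,-30,0],"twist": 0,"claw": 0},
    {"linear": [8,-36,0],"twist": 0,"claw": 0},
    {"linear": [9,-42,0],"twist": 0,"claw": 0},
    {"linear": [9,-42,0],"twist": 0,"claw": 0},
  ],
)

```text
clock: 7.85
position: [0.4534, 0.2469, 0.2144]
ee_rot: [-0.001, 0.994, 0.112, 0.001]
contact_force: [-1.5, 2.2, 8.6]
width: -0.0
gripper_force: 5.6
```

Run:
```python
from h import *
s=sensors.get_state(); p=s['position']; d=p[:2]-[.483,.119]; print(p,s['contact_force'],'yk',d@[-.218,.976])
b=snap('wrist','h.png')
a=snap('side','h2.png')[60:260,90:410]
cv2.imwrite('pics/h3.png',cv2.resize(np.vstack([cv2.resize(a,(640,400)),b])[:,:,::-1],(480,600)))
```

```text
[0.45341307 0.24688599 0.21441653] [-1.52218036  2.15613517  8.63757978] yk 0.131266673216462
```

View pics/h3.png

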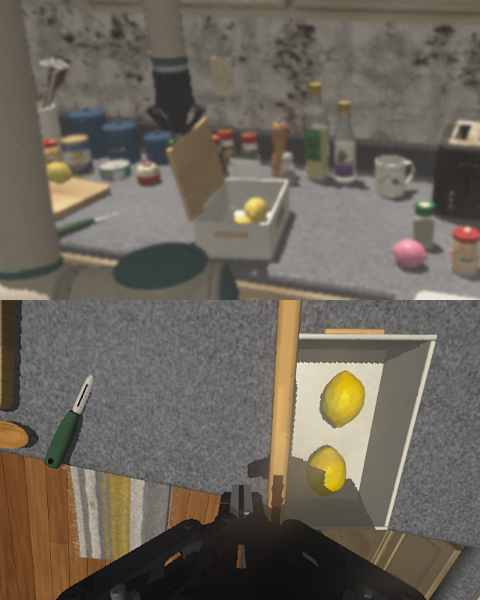

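Contact is made and the lid is partly raised, but the 8.6 N upward force means its edge is under the gripper linkage. I lift about 22 mm so the fingertips do the pushing.

drive_tool(
  deltas=[
    {"linear": [-2,8,6],"twist": 0,"claw": 0},
    {"linear": [-2,8,22],"twist": 0,"claw": 0},
    {"linear": [-1,4,22],"twist": 0,"claw": 0},
    {"linear": [1,-4,22],"twist": 0,"claw": 0},
    {"linear": [3,-12,22],"twist": 0,"claw": 0},
    {"linear": [5,-20,22],"twist": 0,"claw": 0},
    {"linear": [5,-20,22],"twist": 0,"claw": 0},
  ],
)

```text
clock: 8.53
position: [0.4576, 0.2247, 0.2335]
ee_rot: [0.001, 0.994, 0.112, -0.001]
contact_force: [-0.4, 1.2, -0.0]
width: 0.0002
gripper_force: 0.0
```

Run:
```python
from h import *
s=sensors.get_state(); p=s['position']; d=p[:2]-[.483,.119]; print(p,s['contact_force'],'yk',d@[-.218,.976])
cm=eyes.camera_model('wrist');b=snap('wrist','i.png')
R=np.array([[.976,-.218],[.218,.976]])
for th in(1.8,1.7,1.57,1.5,1.4): # outer/inner top corner of far (+x) end
    for o in(0,.01):
        y=.08-.16*np.cos(th)+o*np.sin(th); z=.085+.16*np.sin(th)+o*np.cos(th)
        print(th,o,proj('w',np.r_[R@[.125,y]+[.483,.119],z],cm).round(),proj('w',np.r_[R@[0.06,y]+[.483,.119],z],cm).round())
```

```text
[0.4575595  0.22470064 0.23346301] [-0.41579154  1.16226905 -0.03034779] yk 0.1087098536042546
1.8 0 [300. -32.] [303. 152.]
1.8 0.01 [274. -29.] [281. 151.]
1.7 0 [345. -35.] [340. 154.]
1.7 0.01 [317. -34.] [317. 153.]
1.57 0 [407. -37.] [391. 154.]
1.57 0.01 [377. -37.] [367. 154.]
1.5 0 [439. -36.] [418. 154.]
1.5 0.01 [410. -37.] [394. 154.]
1.4 0 [482. -33.] [454. 154.]
1.4 0.01 [456. -36.] [432. 154.]
```

View pics/i.png

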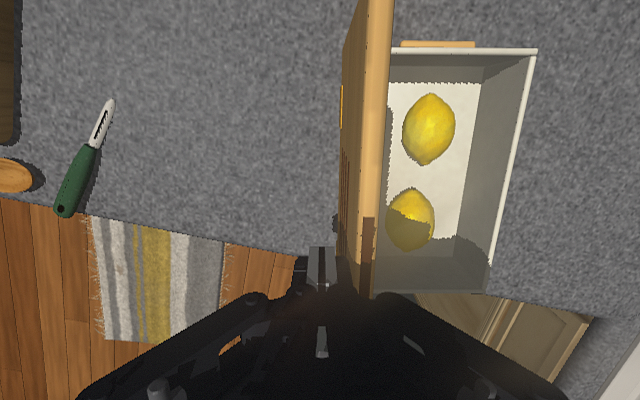

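The board's top edge at row 154 spans about 361–388 px, so the lid is at about 1.59 rad, just short of upright. I push another 14 mm, then withdraw at once and wait.

drive_tool(
  deltas=[
    {"linear": [1,-5,0],"twist": 0,"claw": 0},
    {"linear": [2,-10,0],"twist": 0,"claw": 0},
    {"linear": [3,-14,0],"twist": 0,"claw": 0},
    {"linear": [0,0,0],"twist": 0,"claw": 0},
    {"linear": [-5,25,5],"twist": 0,"claw": 0},
    {"linear": [-11,50,15],"twist": 0,"claw": 0},
    {"linear": [-17,80,30],"twist": 0,"claw": 0},
    {"linear": [-17,80,30],"twist": 0,"claw": 0},
    {"linear": [-17,80,30],"twist": 0,"claw": 0},
    {"linear": [-17,80,30],"twist": 0,"claw": 0},
    {"linear": [-17,80,30],"twist": 0,"claw": 0},
    {"linear": [-17,80,30],"twist": 0,"claw": 0},
  ],
)

```text
clock: 9.58
position: [0.4405, 0.3057, 0.2637]
ee_rot: [0.001, 0.994, 0.112, -0.001]
contact_force: [-0.3, -0.5, 0.0]
width: -0.0001
gripper_force: 0.0
```

drive_tool(
  deltas=[
    {"linear": [0,0,0],"twist": 0,"claw": 0},
    {"linear": [0,0,0],"twist": 0,"claw": 0},
    {"linear": [0,0,0],"twist": 0,"claw": 0},
    {"linear": [0,0,0],"twist": 0,"claw": 0},
    {"linear": [0,0,0],"twist": 0,"claw": 0},
    {"linear": [0,0,0],"twist": 0,"claw": 0},
    {"linear": [0,0,0],"twist": 0,"claw": 0},
    {"linear": [0,0,0],"twist": 0,"claw": 0},
    {"linear": [0,0,0],"twist": 0,"claw": 0},
    {"linear": [0,0,0],"twist": 0,"claw": 0},
    {"linear": [0,0,0],"twist": 0,"claw": 0},
    {"linear": [0,0,0],"twist": 0,"claw": 0},
  ],
)

```text
clock: 10.58
position: [0.4405, 0.3069, 0.2644]
ee_rot: [0.0, 0.994, 0.113, 0.0]
contact_force: [0.2, -0.3, -0.1]
width: -0.0001
gripper_force: 0.0
```

drive_tool(
  deltas=[
    {"linear": [0,0,0],"twist": 0,"claw": 0},
    {"linear": [0,0,0],"twist": 0,"claw": 0},
    {"linear": [0,0,0],"twist": 0,"claw": 0},
    {"linear": [0,0,0],"twist": 0,"claw": 0},
    {"linear": [0,0,0],"twist": 0,"claw": 0},
    {"linear": [0,0,0],"twist": 0,"claw": 0},
    {"linear": [0,0,0],"twist": 0,"claw": 0},
    {"linear": [0,0,0],"twist": 0,"claw": 0},
    {"linear": [0,0,0],"twist": 0,"claw": 0},
    {"linear": [0,0,0],"twist": 0,"claw": 0},
    {"linear": [0,0,0],"twist": 0,"claw": 0},
    {"linear": [0,0,0],"twist": 0,"claw": 0},
  ],
)

```text
clock: 11.58
position: [0.4406, 0.3069, 0.2643]
ee_rot: [0.0, 0.994, 0.113, 0.0]
contact_force: [-0.5, 0.2, 0.0]
width: -0.0003
gripper_force: 0.0
```

Run:
```python
from h import *
s=sensors.get_state(); print(s['position'],s['contact_force'])
b=snap('wrist','j.png'); a=snap('side','j2.png')[60:260,90:410]
cv2.imwrite('pics/j3.png',cv2.resize(np.vstack([cv2.resize(a,(640,400)),b])[:,:,::-1],(480,600)))
```

```text
[0.4405603  0.30691551 0.26434149] [-0.45532034  0.24017879  0.0082909 ]
```

View pics/j3.png

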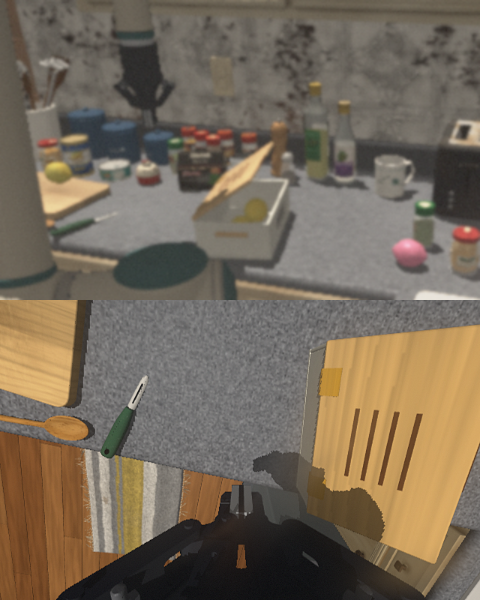

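The lid is falling shut by itself and is about half-way down. I wait another 2 s.

drive_tool(
  deltas=[
    {"linear": [0,0,0],"twist": 0,"claw": 0},
    {"linear": [0,0,0],"twist": 0,"claw": 0},
    {"linear": [0,0,0],"twist": 0,"claw": 0},
    {"linear": [0,0,0],"twist": 0,"claw": 0},
    {"linear": [0,0,0],"twist": 0,"claw": 0},
    {"linear": [0,0,0],"twist": 0,"claw": 0},
    {"linear": [0,0,0],"twist": 0,"claw": 0},
    {"linear": [0,0,0],"twist": 0,"claw": 0},
    {"linear": [0,0,0],"twist": 0,"claw": 0},
    {"linear": [0,0,0],"twist": 0,"claw": 0},
    {"linear": [0,0,0],"twist": 0,"claw": 0},
    {"linear": [0,0,0],"twist": 0,"claw": 0},
  ],
)

```text
clock: 12.68
position: [0.4406, 0.3069, 0.2643]
ee_rot: [0.0, 0.994, 0.113, 0.0]
contact_force: [-0.0, 0.3, 0.2]
width: 0.0002
gripper_force: 0.0
```

drive_tool(
  deltas=[
    {"linear": [0,0,0],"twist": 0,"claw": 0},
    {"linear": [0,0,0],"twist": 0,"claw": 0},
    {"linear": [0,0,0],"twist": 0,"claw": 0},
    {"linear": [0,0,0],"twist": 0,"claw": 0},
    {"linear": [0,0,0],"twist": 0,"claw": 0},
    {"linear": [0,0,0],"twist": 0,"claw": 0},
    {"linear": [0,0,0],"twist": 0,"claw": 0},
    {"linear": [0,0,0],"twist": 0,"claw": 0},
    {"linear": [0,0,0],"twist": 0,"claw": 0},
    {"linear": [0,0,0],"twist": 0,"claw": 0},
    {"linear": [0,0,0],"twist": 0,"claw": 0},
    {"linear": [0,0,0],"twist": 0,"claw": 0},
  ],
)

```text
clock: 13.68
position: [0.4405, 0.3069, 0.2643]
ee_rot: [0.0, 0.994, 0.113, -0.0]
contact_force: [0.3, 0.2, -0.2]
width: 0.0003
gripper_force: 0.0
```

Run:
```python
from h import *
b=snap('wrist','k.png'); a=snap('side','k2.png')[60:260,90:410]
cv2.imwrite('pics/k3.png',cv2.resize(np.vstack([cv2.resize(a,(640,400)),b])[:,:,::-1],(480,600)))
```

```text
(no output)
```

View pics/k3.png

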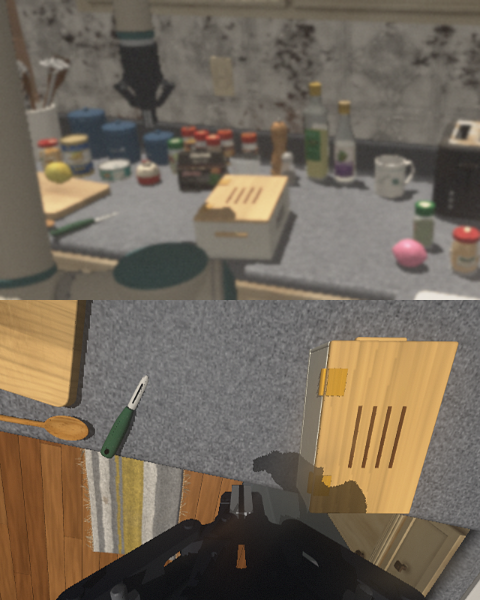

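The lid lies flat on the rim in both views, the jars stand where they were, and the arm is clear.

```bash
python3 -c "
from rig import manip; print(manip.sign_off())"
```

```text
the job is handed in; nothing more can be done
None
```

The lemon is in the keeper beside the other one, the lid fell shut by itself after a push just past upright, the jars look undisturbed, and the job is handed in (no verdict was returned).

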